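# Add the blue tier to the coin display stand

## Task

At this collectors' fair table, take the blue-lined coin tray by its handle and lower it onto the four-post display stand, so that each corner hole goes over its own brass pin and the tray sits level and fully down on the collars of all four posts. Lower it all the way, do not drop it, and let go. Leave the red-lined tray and the toy soldier where they are.

Things in the scene. Friction and masses are not known exactly. Their poses are not given: they have to be found in the camera images.
- tray_blue: coin tray, navy-blue felt, silver coins: wood, 180 (x) x 140 (y) mm, floor 10, rim 16 high. Through holes, diameter 28, at x +-62, y +-42 mm. Handle in the middle: dark wooden bar 70 long (x), 14 wide (y), 20 high, spanning 36 to 56 mm above the tray's underside, on thin brass uprights. Origin: centre of underside, z up. About 0.35 kg. Lies on the table; fits the stand either way round.
- stand: fixed stand: dark base board 190 (x) x 150 (y) x 14 mm, green felt, copper coins. Posts at x +-62, y +-42 mm with round collars 40 wide; collar tops, where the tray rests, 64 mm above the table. On each a brass pin, diameter 12, 30 tall (tip at 94 mm), its upper 14 mm tapering to 4. Origin: centre of underside, z up. A seated tray's origin is 64 mm above it, long sides parallel.
- tray_red: bystander: coin tray of the same shape, size and handle as the blue one, but with red felt and gold-coloured coins, lying on the table. Origin: centre of its underside, z up. Leave it alone.
- figure: bystander: painted metal toy soldier, red coat and black hat, 83 mm tall on a round green foot 36 mm wide, standing on the table. Origin: centre of its underside, z up. Leave it alone.
Things that resemble listed ones, but are neither listed nor needed, are in the scene too. Several things look just like the stand: the one meant starts farthest to the robot's left.

How it is judged (in metres and radians):
On the way:
1. the blue tray is lifted above the tips of the stand's pins (height (world z) of tray_blue above 0.095 m), for 0.1 s.
At the end, for the whole second after the job is handed in: The blue tray is at rest on the stand with its four holes over the four pins: underside within 4 mm of the collars' tops, level within 3 degrees, its centre within 14 mm of the stand's centre and its long side within 10 degrees of the stand's (z of tray_blue in the frame of stand between 0.06 and 0.068 m and horizontal distance between tray_blue and stand below 0.014 m and angle between the x axis of tray_blue and the x axis of stand, either way round below 0.175 rad and angle between tray_blue's own z axis and vertical below 0.05 rad and linear speed of tray_blue below 0.02 m/s); the robot touches nothing.
It fails at once if the blue tray is dropped onto the stand (moves faster than 0.5 m/s while over it and within 50 mm of being seated) (horizontal distance between tray_blue and stand below 0.04 m and z of tray_blue in the frame of stand below 0.114 m and linear speed of tray_blue above 0.5 m/s).
It fails at once if the red tray is moved by more than 30 mm (distance of tray_red from where it was at the start of the episode above 0.03 m).
It fails at once if the toy soldier is moved by more than 30 mm or knocked over (distance of figure from where it was at the start of the episode above 0.03 m or angle between figure's own z axis and vertical above 0.5 rad).
It also fails if it takes over 45 s, if anything falls off the work surface, if the arm or the gripper's body presses on something with over 40 N, if the wrist force passes 120 N, or if a joint passes its speed limit or range.

## Robot

A 6-joint arm with a two-finger parallel gripper is mounted at the origin on the work surface. World frame = base frame: x ahead of the robot, y to its left, z up, the work surface at z = 0. Lengths are in mm, angles in rad, forces in N, time in s.
With the tool pointing down it reaches from about 350 to 775 mm from the base axis. Payload 7.3 kg.
Tool frame: the origin (TCP) lies at the very end of the fingers, on their centre line; the grasp point (between the pads) lies 19 mm behind it; z points along the fingers, y is the line along which they close (so a half turn about z gives the same grasp; the last joint's range is limited). The gripper opens to 92 mm and grips with 3 to 60 N. Pads are 19 mm wide; open, the fingers measure 130 mm over their backs; the gripper's body (75 mm by 190 mm) begins 47 mm behind the grasp point.
Start: joints at [1.023, 0.342, 1.524, -0, 1.275, -0.146], TCP at [205.304, 483.216, 199.041] pointing down, gripper open.
Joint ranges: [-2.53, 2.53], [-0.77, 2.02], [0.04, 2.7], [-1, 4.14], [0.28, 2.66], [-3.11, 3.11]. Speed limits (rad/s): [2.57, 2.57, 3.14, 3.14, 3.14, 3.14].

## Interface

Orientations are given as [roll, pitch, yaw] about the fixed x, y, z axes, in that order (R = Rz(yaw) Ry(pitch) Rx(roll)).
In Python, from plant import * gives the robot as it stands.
- The arm moves only by the tool arm_command, never from a script. Its arguments are lists of equal length, an entry for each row: "gripper": the finger opening in mm, from 0 to 91.8; "dp": the shift along the tool's x, y, z in units of 25 mm (1.0 is 25 mm), a list of three; "twist": the turn about the tool's z in units of 5 degrees (1.0 is 5 degrees). A call has exactly 5 rows; each row shifts and turns the commanded pose from where the row before left it, along the tool's axes as they then stand; what a row does not reach is not made up. A row lasts 1/8 s, in which the tool goes at most 62.5 mm and 10.7 degrees, less where a joint would pass 70% of its speed; a pose out of reach is approached as far as the arm can. A call is refused whole if a number of a shift passes 1 or a number of a turn 1, either way. A call with a gripper value outside its range is refused whole. The fingers move at their own pace and stop on an object; the grip force is fixed at half the most. Time passes only in rows, so rows that do not move let the fingers close, or fill a call up. It gives the time, the measured TCP pose, the force, the opening and the grip force at its end, in the units of the state.
- get_obs(): the state, without advancing time (a new reading comes with each control period).
- capture(name): name is "side" or "top"; returns the picture (400x640x3 uint8, red, green, blue); there is no depth.
- get_calibration(name): a dict with "mtx" (3x3 intrinsics, pixels), "position" and "attitude" of the camera in the world. Camera axes: x right, y down, z forward; pixel columns grow to the right and rows downward; lengths in mm; the calibration is good to about 2 mm. A picture is of the moment at which its call begins. get_calibration takes no time and is no camera call.
- close_job(): hands the job in; it is judged then, once.
The state is a dict: "time": time; "joint_positions": joint angles; "dq": joint speeds; "tau": joint torques, N m; "tool_pos": TCP position; "tcp_rot": TCP orientation; "contact_force": force on the tool from outside, world axes, zero at the start; "moment": the same for the moment, N m; "grip_width": finger opening in mm; "finger_force": force on a finger pad.
Only numpy, scipy, OpenCV 4.12 (cv2) and the standard library are available. Lean on these libraries where they do the work, as an engineer would, in place of code of your own. Each camera call takes 0.05 s, during which the arm holds its last target. There are 200 camera calls.

## Working session

There is one attempt and no reset: what is moved stays moved. The work goes in short steps, Python scripts to look and compute and a tool call to move; the robot and the scene stay as the last step left them, time stands still between calls to the robot, and variables do not carry over. Pictures are saved under pics/ and viewed, at most 10 in all, crops included, and the job is handed in when it is done.

Besides the shell and the picture viewer there is one more tool, called after "Request:" as name(argument=value, ...) on one line, values as JSON. arm_command: Moves the arm, as the interface text tells. Its arguments: {"type":"object","properties":{"gripper":{"type":"array"},"dp":{"type":"array"},"twist":{"type":"array"}},"required":["gripper","dp","twist"]}

```bash
mkdir -p pics
python3 - <<'E'
from plant import *
import cv2
for n in ("top","side"):
    im=capture(n); cv2.imwrite(f"pics/{n}0.png",im[:,:,::-1]); c=get_calibration(n); print(n,c)
o=get_obs(); print(o)
E
```

```text
top {'mtx': array([[445.75091819,   0.        , 310.79525433],
       [  0.        , 445.75091819, 198.95530926],
       [  0.        ,   0.        ,   1.        ]]), 'position': array([ 278.65134452,   -9.5873339 , 1258.85360885]), 'attitude': array([-2.96173294, -0.00679134, -1.54736671])}
side {'mtx': array([[487.11154035,   0.        , 319.4091705 ],
       [  0.        , 487.11154035, 194.2797273 ],
       [  0.        ,   0.        ,   1.        ]]), 'position': array([  -1.60417352, -843.67410177,  803.05368569]), 'attitude': array([-2.23839725,  0.01479364, -0.532866  ])}
{'time': 0.1, 'joint_positions': array([ 1.02302567e+00,  3.42682555e-01,  1.52494614e+00, -6.56767948e-06,
        1.27537056e+00, -1.46008799e-01]), 'dq': array([-0.00086   , -0.00132868, -0.00236525, -0.00049813, -0.00045578,
       -0.00036311]), 'tau': array([ 2.63617840e-04, -4.32006347e+01, -2.44692850e+01,  7.16845924e-02,
        5.27422631e-02, -5.83876295e-05]), 'tool_pos': array([205.06913162, 482.8530716 , 198.39055789]), 'tcp_rot': array([-3.14020011e+00, -1.98433370e-04,  2.73983257e+00]), 'contact_force': array([ 0.02617374, -0.21571085,  0.31040681]), 'moment': array([-0.00944791,  0.00159039,  0.01970938]), 'finger_force': 0.0, 'grip_width': 91.96870236717048}
```

View pics/top0.png

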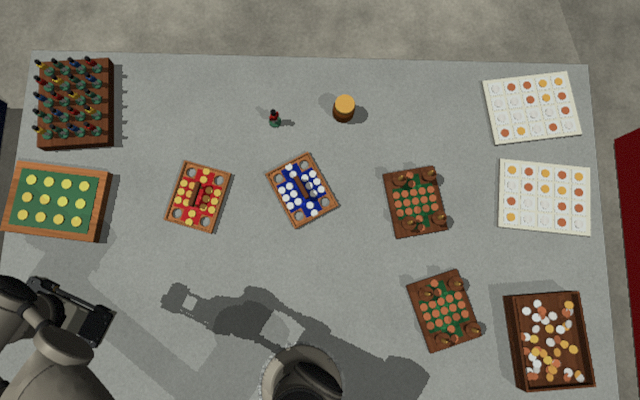

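View pics/side0.png

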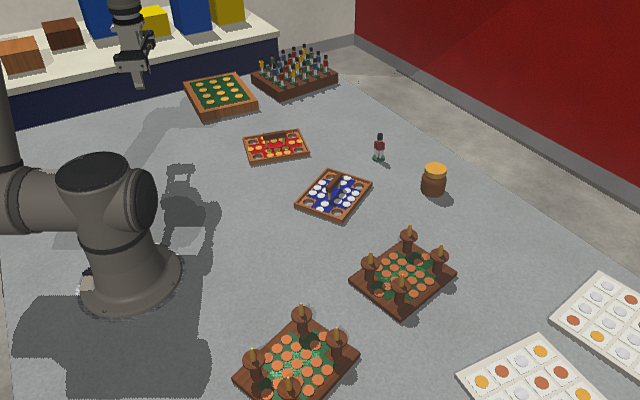

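The top picture shows the blue tray at (303,190), the red tray at (199,197) and the soldier at (274,118). There are two stand look-alikes, at (415,202) and (445,310). Left in the world is left in this picture, so the stand at (415,202) looks like the one meant. I'll confirm it with coordinates and an enlarged crop.

```bash
cat > h.py <<'E'
import numpy as np, cv2
from plant import *
from scipy.spatial.transform import Rotation as R
def cam(n):
    c=get_calibration(n); return c["mtx"],np.array(c["position"]),R.from_euler("xyz",c["attitude"]).as_matrix()
def ray(n,uv):
    K,p,A=cam(n); return p,A@np.linalg.solve(K,[uv[0],uv[1],1.])
def onplane(n,uv,z):
    p,d=ray(n,uv); return p+d*(z-p[2])/d[2]
def proj(n,X):
    K,p,A=cam(n); q=K@(A.T@(np.array(X)-p)); return q[:2]/q[2]
def hull(m):
    return cv2.convexHull(np.argwhere(m)[:,::-1].astype(np.float32).reshape(-1,1,2))
def rect(n,m,z):
    w=np.array([onplane(n,q[0],z)[:2] for q in hull(m)],np.float32)
    return cv2.minAreaRect(w)
E
python3 - <<'E'
from h import *
im=cv2.imread("pics/top0.png")
print("origin px",proj("top",[0,0,0]),proj("top",[300,100,0]))
for n,uv in (("A",(415,202)),("B",(445,310)),("blue",(303,190)),("red",(199,197)),("fig",(274,122))): print(n,onplane("top",uv,14).round())
hsv=cv2.cvtColor(im,cv2.COLOR_BGR2HSV); H,S,V=cv2.split(hsv)
def roi(m,x0,y0,x1,y1):
    o=np.zeros_like(m); o[y0:y1,x0:x1]=m[y0:y1,x0:x1]
    n,l,s,_=cv2.connectedComponentsWithStats(o.astype(np.uint8)); return l==1+s[1:,4].argmax()
sat=(S>90)
print("blue rim",rect("top",roi(sat,255,140,350,240),16))
print("blue felt",rect("top",roi((H>105)&(H<130)&(S>120),255,140,350,240),10))
print("standA",rect("top",roi(sat,375,155,460,245),14))
print("standB",rect("top",roi(sat,395,255,495,360),14))
cv2.imwrite("pics/crop1.png",cv2.resize(im[140:360,255:495],None,fx=2.7,fy=2.7,interpolation=cv2.INTER_CUBIC))
E
```

```text
origin px [301.54671939 386.10127815] [268.58978507 271.28226753]
A [ 504. -309.   14.]
B [ 207. -385.   14.]
blue [531.  10.  14.]
red [503. 304.  14.]
fig [732. 100.  14.]
blue rim ((532.1729125976562, 15.051124572753906), (181.2896728515625, 140.8435516357422), 30.02104949951172)
blue felt ((532.5855102539062, 15.776679992675781), (153.5151824951172, 113.4128646850586), 30.235280990600586)
standA ((506.3642578125, -309.31494140625), (188.56536865234375, 153.24346923828125), 11.415706634521484)
standB ((207.43557739257812, -381.3923034667969), (187.93336486816406, 152.4185028076172), 19.490068435668945)
```

View pics/crop1.png

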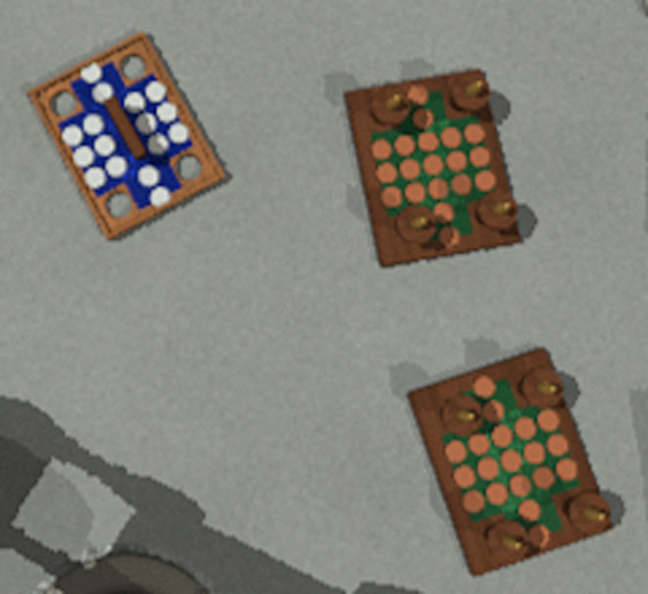

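Candidates: stand A at (415,202), which is y≈-309, and stand B at (445,310), which is y≈-381. A is farther to the robot's left, so A is the one meant. Its size (189x153) matches, and so does the tray's (181x141). Next I'll check the pins and the tray against the side view.

Run:
```python
from h import *
def pins(cx,cy,a,z):
    c,s=np.cos(a),np.sin(a); return [(cx+c*x-s*y,cy+s*x+c*y,z) for x in(62,-62) for y in(42,-42)]
P=pins(506.4,-309.3,np.radians(11.4),87)
cents={}
for n in("top","side"):
    im=cv2.imread(f"pics/{n}0.png"); H,S,V=cv2.split(cv2.cvtColor(im,cv2.COLOR_BGR2HSV))
    m=((H>=16)&(H<=30)&(S>110)&(V>70)); L=[]
    for p in P:
        u=proj(n,p); yy,xx=np.nonzero(m); k=np.hypot(xx-u[0],yy-u[1])<10
        q=np.array([xx[k].mean(),yy[k].mean()]) if k.any() else np.full(2,np.nan); L.append(q); print(n,u.round(1),q.round(1),k.sum())
    cents[n]=L
T=[]
for a,b in zip(cents["top"],cents["side"]):
    p,d=ray("top",a); q,e=ray("side",b)
    s=np.linalg.lstsq(np.c_[d,-e],q-p,rcond=None)[0]; x=p+s[0]*d; y=q+s[1]*e; T.append((x+y)/2); print(T[-1].round(1),np.linalg.norm(x-y).round(1))
T=np.array(T); print(T.mean(0), np.degrees(np.arctan2(*( (T[0]+T[1]-T[2]-T[3])[[1,0]]))))
im=cv2.imread("pics/side0.png"); H,S,V=cv2.split(cv2.cvtColor(im,cv2.COLOR_BGR2HSV))
m=np.zeros(S.shape,bool); m[160:230,285:380]=(S>90)[160:230,285:380]
print("blue side",rect("side",m,16))
# handle top via top view
```

```text
top [401.5 176.7] [400.2 177.5] 23
top [431.8 171.5] [430.3 172.2] 21
top [411.3 221.6] [410.1 220.3] 34
top [442.1 216.2] [439.9 215.9] 27
side [408.7 226.5] [408.9 230.6] 55
side [440.  246.4] [439.9 250.6] 56
side [369.4 254.2] [370. 258.] 54
side [400.8 276.8] [401. 280.] 71
[ 560.6 -255.6   73.8] 1.5
[ 577.2 -338.1   73.7] 0.8
[ 441.6 -279.8   73.5] 2.5
[ 456.9 -360.8   74. ] 0.8
[ 509.05429772 -308.55341818   73.73241811] 11.077434435406158
blue side ((528.4198608398438, 6.166748046875), (193.62892150878906, 146.24594116210938), 30.1044864654541)
```

Request:
arm_command(gripper=[60, 60, 60, 60, 60], dp=[[-1, -1, 0], [-1, -1, 0], [-1, -1, 0], [-1, -1, 0], [-1, -1, 0]], twist=[0, 0, 0, 0, 0])

```text
time: 0.72
tool_pos: [271.6, 318.1, 198.8]
tcp_rot: [-3.141, -0.0, 2.74]
contact_force: [0.4, 0.4, -0.3]
grip_width: 60.1
finger_force: 0.0
```

Request:
arm_command(gripper=[60, 60, 60, 60, 60], dp=[[-1, -0.5, 0], [-1, -0.5, 0], [-1, -0.5, 0], [-1, -0.5, 0], [-1, -0.5, 0]], twist=[0, 0, 0, 0, 0])

```text
time: 1.35
tool_pos: [362.4, 212.1, 198.8]
tcp_rot: [-3.141, -0.0, 2.74]
contact_force: [-0.7, 0.1, 0.2]
grip_width: 60.2
finger_force: 0.0
```

Request:
arm_command(gripper=[60, 60, 60, 60, 60], dp=[[-1, -0.5, 0], [-1, -0.5, 0], [-1, -0.5, 0], [-1, -0.5, 0], [-1, -0.5, 0]], twist=[0, 0, 0, 0, 0])

```text
time: 1.98
tool_pos: [453.0, 105.7, 198.7]
tcp_rot: [-3.141, -0.001, 2.74]
contact_force: [0.5, -0.1, 0.5]
grip_width: 60.1
finger_force: 0.0
```

Request:
arm_command(gripper=[60, 60, 60, 60, 60], dp=[[-1, -0.5, 0], [-1, -0.5, 0], [-1, -0.5, 0], [-1, -0.5, 0], [-0.33, 0, 0]], twist=[0, 0, 0, 0, 0])

```text
time: 2.6
tool_pos: [533.2, 17.1, 198.4]
tcp_rot: [-3.141, -0.001, 2.738]
contact_force: [-0.5, -0.3, 0.2]
grip_width: 60.2
finger_force: 0.0
```

Request:
arm_command(gripper=[60, 60, 60, 60, 60], dp=[[0, 0, 0], [0, 0, 0], [0, 0, 0], [0, 0, 0], [0, 0, 0]], twist=[-1, -1, -1, -1, -1])

```text
time: 3.22
tool_pos: [532.2, 19.0, 198.8]
tcp_rot: [3.141, -0.001, -3.104]
contact_force: [-0.3, 0.1, -0.2]
grip_width: 59.6
finger_force: 0.0
```

Request:
arm_command(gripper=[60, 60, 60, 60, 60], dp=[[0, 0, 0], [0, 0, 0], [0, 0, 0], [0, 0, 0], [0, 0, 0]], twist=[-1, -1, -1, -1, -1])

```text
time: 3.85
tool_pos: [532.2, 19.0, 198.8]
tcp_rot: [3.141, -0.0, -2.667]
contact_force: [0.3, 0.5, 0.1]
grip_width: 60.1
finger_force: 0.0
```

Request:
arm_command(gripper=[60, 60, 60, 60, 60], dp=[[0, 0, 0], [0, 0, 0], [0, 0, 0], [0, 0, 0], [0, 0, 0]], twist=[-0.6, 0, 0, 0, 0])

```text
time: 4.47
tool_pos: [532.7, 18.2, 199.0]
tcp_rot: [3.141, 0.0, -2.619]
contact_force: [0.4, -0.1, 1.2]
grip_width: 59.7
finger_force: 0.0
```

Request:
arm_command(gripper=[60, 60, 60, 60, 60], dp=[[0.06, -0.1, 0.9], [0, 0, 0.9], [0, 0, 0.9], [0, 0, 0.9], [0, 0, 0.6]], twist=[0, 0, 0, 0, 0])

```text
time: 5.1
tool_pos: [532.4, 15.2, 93.0]
tcp_rot: [3.141, -0.001, -2.619]
contact_force: [-0.4, 0.6, -0.4]
grip_width: 60.1
finger_force: 0.0
```

Run:
```python
from h import *
o=get_obs(); print(o["tool_pos"].round(1))
t=capture("top")[140:250,250:360,::-1]; s=capture("side")[110:235,270:395,::-1]
f=lambda a:cv2.resize(a,(400,400),interpolation=cv2.INTER_CUBIC)
cv2.imwrite("pics/pre.png",np.hstack([f(t),f(s)]))
```

```text
[532.4  15.2  93. ]
```

View pics/pre.png

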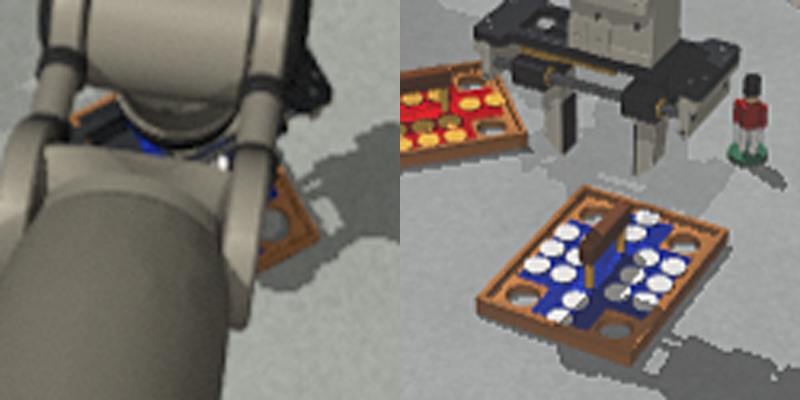

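In the side crop the fingers, at about (562,125) and (648,145), straddle the line of the handle bar at (607,230). I'll go down and grip.

Request:
arm_command(gripper=[60, 60, 60, 60, 60], dp=[[0, 0, 0.7], [0, 0, 0.7], [0, 0, 0.7], [0, 0, 0.54], [0, 0, 0]], twist=[0, 0, 0, 0, 0])

```text
time: 5.82
tool_pos: [532.4, 15.2, 27.6]
tcp_rot: [3.141, -0.001, -2.618]
contact_force: [-0.6, 0.1, -0.3]
grip_width: 60.0
finger_force: 0.0
```

Request:
arm_command(gripper=[8, 8, 8, 8, 8], dp=[[0, 0, 0], [0, 0, 0], [0, 0, 0], [0, 0, 0], [0, 0, 0]], twist=[0, 0, 0, 0, 0])

```text
time: 6.45
tool_pos: [532.7, 15.2, 28.1]
tcp_rot: [-3.142, 0.0, -2.618]
contact_force: [-0.5, -0.3, -0.4]
grip_width: 14.7
finger_force: 0.0
```

Request:
arm_command(gripper=[5, 5, 5, 5, 5], dp=[[0, 0, 0], [0, 0, 0], [0, 0, -0.2], [0, 0, -0.3], [0, 0, -0.5]], twist=[0, 0, 0, 0, 0])

```text
time: 7.08
tool_pos: [532.4, 15.2, 53.4]
tcp_rot: [3.141, -0.001, -2.618]
contact_force: [0.8, -0.6, 0.9]
grip_width: 4.8
finger_force: 0.0
```

The fingers closed to 4.8 mm, so they hold nothing. I'll look again.

Run:
```python
from h import *
s=capture("side"); cv2.imwrite("pics/side2.png",s[:,:,::-1]); cv2.imwrite("pics/miss.png",cv2.resize(s[110:235,260:420,::-1],None,fx=4.5,fy=4.5,interpolation=cv2.INTER_CUBIC))
o=get_obs();print(o["tool_pos"],o["grip_width"])
print(proj("side",o["tool_pos"]), [(proj("side",p)-[260,110])*4.5 for p in (o["tool_pos"],[532,15,56],[532,15,36])])
```

```text
[533.68101135  15.14215822  55.29826832] 4.947752069613568
[333.2991209 178.988629 ] [array([329.84604403, 310.44883051]), array([327.48628349, 310.50494791]), array([327.41050782, 338.31749418])]
```

View pics/miss.png

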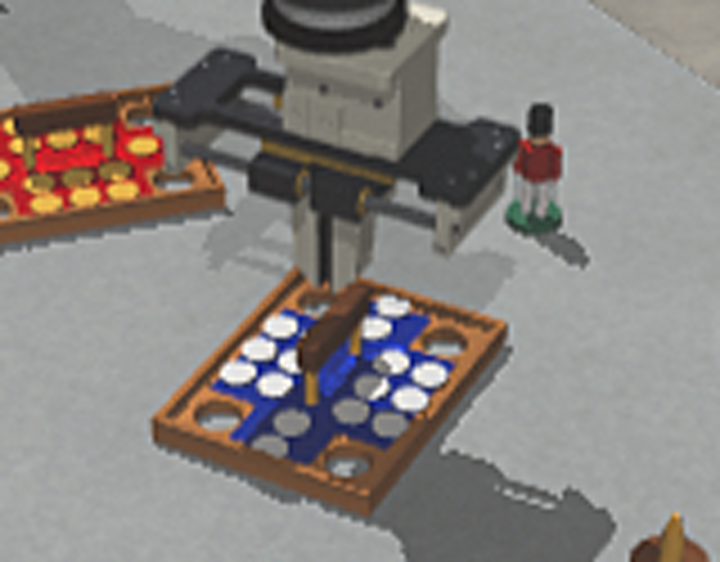

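The fingertips, at crop (330,285), show about 6 px above where the reported TCP projects, (330,310). I'll check the TCP against the cameras using the start pictures.

Run:
```python
from h import *
p=np.array([205.1,482.9,198.4]); y=2.7398; yt=np.array([np.sin(y),-np.cos(y),0])
out=[]
for n,(x0,y0,w) in (("side",(95,0,110)),("top",(20,255,110))):
    im=cv2.imread(f"pics/{n}0.png"); c=cv2.resize(im[y0:y0+w,x0:x0+w],(400,400),interpolation=cv2.INTER_CUBIC)
    for q in (p,p+46*yt,p-46*yt):
        u=(proj(n,q)-[x0,y0])*400/w; print(n,proj(n,q)); cv2.circle(c,tuple(int(v) for v in u),3,(0,0,255),-1)
    out.append(c)
cv2.imwrite("pics/chk.png",np.hstack(out))
```

```text
side [144.85574539  89.63212456]
side [147.24574266  82.48576165]
side [142.3361296   97.16606152]
top [ 93.63832887 307.30074098]
top [ 76.1955581  298.88803218]
top [111.18702198 315.76453649]
```

View pics/chk.png

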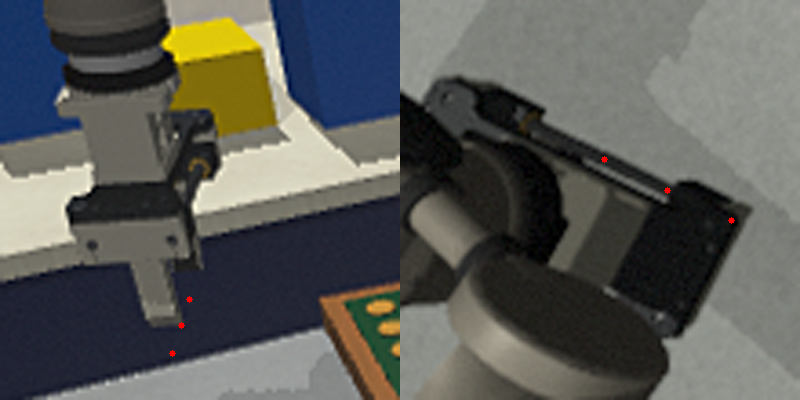

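At the start pose, too, the drawn fingertip, at (162,322) in the crop, is well off the projected point at (172,353). So the tool's reported position doesn't match the cameras. I'll touch the bare table to get the true tip height, then use the side ray for the horizontal offset.

Request:
arm_command(gripper=[5, 5, 5, 5, 5], dp=[[0, 0, -1], [0, 0, -1], [0, 0, -1], [1, -0.1, 0], [1, -0.1, 0]], twist=[0, 0, 0, 0, 0])

```text
time: 7.75
tool_pos: [491.6, -14.3, 128.7]
tcp_rot: [-3.141, 0.001, -2.618]
contact_force: [0.7, 0.1, -0.7]
grip_width: 5.0
finger_force: 0.0
```

Request:
arm_command(gripper=[5, 5, 5, 5, 5], dp=[[1, -0.1, 0], [1, -0.1, 0], [1, -0.1, 0], [1, -0.1, 0], [0.5, 0, 0]], twist=[0, 0, 0, 0, 0])

```text
time: 8.38
tool_pos: [398.8, -79.5, 128.4]
tcp_rot: [-3.141, 0.0, -2.619]
contact_force: [-0.4, 0.6, -0.1]
grip_width: 4.7
finger_force: 0.0
```

Request:
arm_command(gripper=[5, 5, 5, 5, 5], dp=[[0, 0, 1], [0, 0, 1], [0, 0, 1], [0, 0, 0.5], [0, 0, 0]], twist=[0, 0, 0, 0, 0])

```text
time: 9.0
tool_pos: [399.3, -78.8, 40.2]
tcp_rot: [3.141, -0.001, -2.618]
contact_force: [-0.1, -0.2, 0.3]
grip_width: 4.9
finger_force: 0.0
```

Run:
```python
from h import *
o=get_obs(); p=o["tool_pos"]; print(p,o["tcp_rot"]); u=proj("side",p); print(u)
out=[]
for n in("side","top"):
    im=capture(n)[:,:,::-1].copy(); cv2.imwrite(f"pics/{n}3.png",im); v=proj(n,p); x0,y0=int(v[0])-50,int(v[1])-60
    c=cv2.resize(im[y0:y0+100,x0:x0+100],(400,400),interpolation=cv2.INTER_CUBIC); print(n,x0,y0,v); cv2.circle(c,tuple(int(q) for q in (v-[x0,y0])*4),3,(0,0,255),-1); out.append(c)
cv2.imwrite("pics/t3.png",np.hstack(out))
```

```text
[399.29382512 -78.80557724  40.21717074] [ 3.14057642e+00 -6.15692841e-04 -2.61831502e+00]
[305.87451844 222.03998253]
side 255 162 [305.87451844 222.03998253]
top 284 175 [334.07307531 235.84247182]
```

View pics/t3.png

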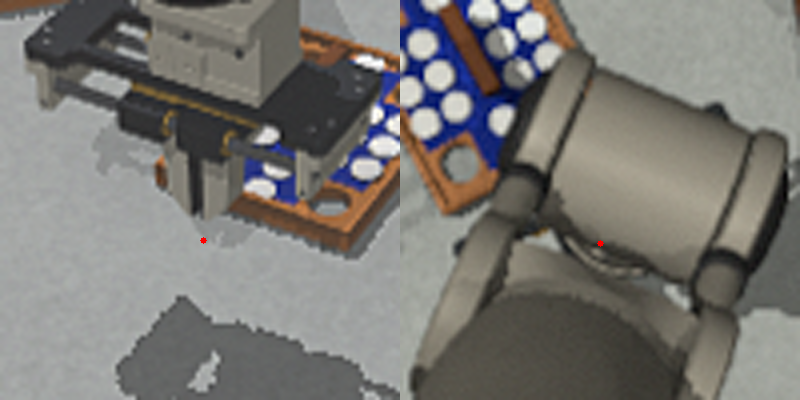

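Request:
arm_command(gripper=[5, 5, 5, 5, 5], dp=[[0, 0, 0.5], [0, 0, 0.5], [0, 0, 0.2], [0, 0, 0.1], [0, 0, 0]], twist=[0, 0, 0, 0, 0])

```text
time: 9.72
tool_pos: [399.4, -79.0, 7.9]
tcp_rot: [3.141, -0.0, -2.618]
contact_force: [-1.2, -0.1, 0.5]
grip_width: 5.4
finger_force: 0.0
```

Request:
arm_command(gripper=[5, 5, 5, 5, 5], dp=[[0, 0, 0.1], [0, 0, 0.1], [0, 0, 0], [0, 0, 0], [0, 0, 0]], twist=[0, 0, 0, 0, 0])

```text
time: 10.35
tool_pos: [399.5, -79.0, 3.1]
tcp_rot: [-3.142, 0.0, -2.618]
contact_force: [0.4, -0.2, 0.2]
grip_width: 5.2
finger_force: 0.0
```

Request:
arm_command(gripper=[5, 5, 5, 5, 5], dp=[[0, 0, 0.1], [0, 0, 0], [0, 0, 0.1], [0, 0, 0], [0, 0, 0]], twist=[0, 0, 0, 0, 0])

```text
time: 10.98
tool_pos: [399.4, -79.0, -2.0]
tcp_rot: [3.141, -0.0, -2.618]
contact_force: [-0.1, -0.7, 1.0]
grip_width: 5.0
finger_force: 0.0
```

Run:
```python
from h import *
o=get_obs(); p=o["tool_pos"]; print(p,o["contact_force"])
out=[]
im=capture("side")[:,:,::-1].copy(); cv2.imwrite("pics/side4.png",im); v=proj("side",p); x0,y0=int(v[0])-50,int(v[1])-60
c=cv2.resize(im[y0:y0+100,x0:x0+100],(500,500),interpolation=cv2.INTER_CUBIC); print(x0,y0,v); cv2.circle(c,tuple(int(q) for q in (v-[x0,y0])*5),3,(0,0,255),-1)
cv2.imwrite("pics/t4.png",c)
```

```text
[399.40994915 -78.95670346  -2.03837592] [-0.07125644 -0.68770034  1.04062004]
256 175 [306.50703102 235.18441742]
```

View pics/t4.png

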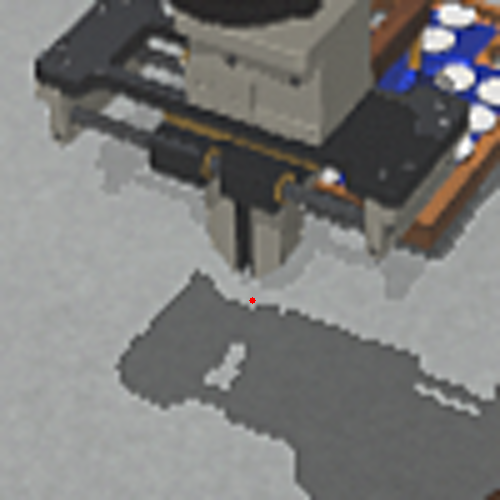

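The tip is still clear of the table at reported z = -2, so the reported height is biased low. I'll keep probing down.

Request:
arm_command(gripper=[5, 5, 5, 5, 5], dp=[[0, 0, 0.1], [0, 0, 0.1], [0, 0, 0.1], [0, 0, 0], [0, 0, 0]], twist=[0, 0, 0, 0, 0])

```text
time: 11.65
tool_pos: [399.4, -79.0, -9.5]
tcp_rot: [3.142, 0.0, -2.618]
contact_force: [0.6, -0.5, -0.6]
grip_width: 5.3
finger_force: 0.0
```

Request:
arm_command(gripper=[5, 5, 5, 5, 5], dp=[[0, 0, 0.1], [0, 0, 0], [0, 0, 0.1], [0, 0, 0], [0, 0, 0]], twist=[0, 0, 0, 0, 0])

```text
time: 12.28
tool_pos: [399.4, -79.0, -14.5]
tcp_rot: [3.142, 0.0, -2.618]
contact_force: [-0.5, -0.4, -0.0]
grip_width: 5.1
finger_force: 0.0
```

Request:
arm_command(gripper=[5, 5, 5, 5, 5], dp=[[0, 0, 0.1], [0, 0, 0], [0, 0, 0.1], [0, 0, 0], [0, 0, 0]], twist=[0, 0, 0, 0, 0])

```text
time: 12.9
tool_pos: [399.5, -79.0, -19.5]
tcp_rot: [3.142, 0.0, -2.618]
contact_force: [1.0, -0.7, 0.6]
grip_width: 5.0
finger_force: 0.0
```

Request:
arm_command(gripper=[5, 5, 5, 5, 5], dp=[[0, 0, 0.08], [0, 0, 0], [0, 0, 0], [0, 0, 0], [0, 0, 0]], twist=[0, 0, 0, 0, 0])

```text
time: 13.52
tool_pos: [399.5, -79.0, -21.5]
tcp_rot: [-3.142, 0.0, -2.618]
contact_force: [-1.5, -0.3, 0.4]
grip_width: 5.0
finger_force: 0.0
```

Request:
arm_command(gripper=[5, 5, 5, 5, 5], dp=[[0, 0, 0.1], [0, 0, 0], [0, 0, 0], [0, 0, 0], [0, 0, 0]], twist=[0, 0, 0, 0, 0])

```text
time: 14.15
tool_pos: [399.4, -79.0, -24.0]
tcp_rot: [3.142, 0.0, -2.618]
contact_force: [-0.3, 0.3, -0.0]
grip_width: 5.3
finger_force: 0.0
```

Run:
```python
from h import *
o=get_obs(); p=o["tool_pos"]; print(p,o["contact_force"])
im=capture("side")[:,:,::-1].copy(); cv2.imwrite("pics/side5.png",im); x0,y0=256,185
c=cv2.resize(im[y0:y0+100,x0:x0+100],(500,500),interpolation=cv2.INTER_CUBIC)
cv2.imwrite("pics/t5.png",c)
```

```text
[399.44426418 -78.96807487 -23.98002115] [-0.29031411  0.33090562 -0.02682614]
```

View pics/t5.png

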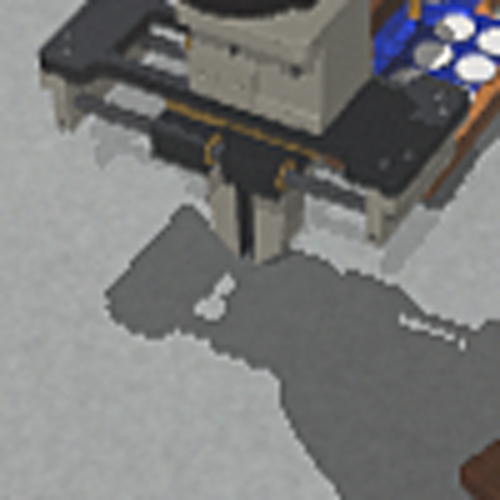

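Request:
arm_command(gripper=[5, 5, 5, 5, 5], dp=[[0, 0, 0.1], [0, 0, 0], [0, 0, 0], [0, 0, 0], [0, 0, 0]], twist=[0, 0, 0, 0, 0])

```text
time: 14.82
tool_pos: [399.5, -79.0, -26.5]
tcp_rot: [-3.142, 0.0, -2.618]
contact_force: [0.2, -0.8, -0.9]
grip_width: 4.8
finger_force: 0.0
```

Request:
arm_command(gripper=[5, 5, 5, 5, 5], dp=[[0, 0, 0.08], [0, 0, 0], [0, 0, 0], [0, 0, 0], [0, 0, 0]], twist=[0, 0, 0, 0, 0])

```text
time: 15.45
tool_pos: [399.7, -79.0, -27.5]
tcp_rot: [-3.141, 0.001, -2.618]
contact_force: [-3.4, 1.3, 16.8]
grip_width: 5.0
finger_force: 8.5
```

Request:
arm_command(gripper=[5, 5, 5, 5, 5], dp=[[0, 0, 0.08], [0, 0, 0], [0, 0, 0], [0, 0, 0], [0, 0, 0]], twist=[0, 0, 0, 0, 0])

```text
time: 16.08
tool_pos: [399.8, -79.1, -27.8]
tcp_rot: [-3.14, 0.001, -2.618]
contact_force: [-9.6, 3.3, 46.8]
grip_width: 4.9
finger_force: 23.6
```

Contact comes at reported z ≈ -27, so the true tip height is the reported one plus 27 mm. With that correction the side ray agrees horizontally, so I'll return and grasp at reported z = 0.

Request:
arm_command(gripper=[5, 5, 5, 5, 5], dp=[[0, 0, -0.5], [0, 0, -1], [0, 0, -1], [0, 0, -1], [0, 0, -1]], twist=[0, 0, 0, 0, 0])

```text
time: 16.7
tool_pos: [399.3, -78.9, 82.8]
tcp_rot: [3.141, 0.0, -2.618]
contact_force: [-0.1, -0.4, -0.4]
grip_width: 5.4
finger_force: 0.0
```

Request:
arm_command(gripper=[60, 60, 60, 60, 60], dp=[[-1, 0.1, 0], [-1, 0.1, 0], [-1, 0.1, 0], [-1, 0.1, 0], [-1, 0.1, 0]], twist=[0, 0, 0, 0, 0])

```text
time: 17.32
tool_pos: [502.0, -5.1, 81.9]
tcp_rot: [3.141, -0.0, -2.618]
contact_force: [-0.6, -0.6, 0.0]
grip_width: 50.0
finger_force: 0.0
```

Request:
arm_command(gripper=[60, 60, 60, 60, 60], dp=[[-1, 0.1, 0], [-0.5, 0, 0], [0, 0, 0], [0, 0, 0], [0, 0, 0]], twist=[0, 0, 0, 0, 0])

```text
time: 17.95
tool_pos: [532.1, 14.8, 82.1]
tcp_rot: [3.141, -0.0, -2.619]
contact_force: [-0.9, -0.2, -0.4]
grip_width: 60.1
finger_force: 0.0
```

Going down 82 mm (3.28 units), gently at the end.

Request:
arm_command(gripper=[60, 60, 60, 60, 60], dp=[[0, 0, 0.9], [0, 0, 0.9], [0, 0, 0.8], [0, 0, 0.5], [0, 0, 0.2]], twist=[0, 0, 0, 0, 0])

```text
time: 18.58
tool_pos: [532.4, 15.1, -0.9]
tcp_rot: [3.141, -0.001, -2.619]
contact_force: [-0.9, -1.5, 0.1]
grip_width: 59.9
finger_force: 0.0
```

Request:
arm_command(gripper=[5, 5, 5, 5, 5], dp=[[0, 0, 0], [0, 0, 0], [0, 0, 0], [0, 0, 0], [0, 0, 0]], twist=[0, 0, 0, 0, 0])

```text
time: 19.2
tool_pos: [532.8, 15.2, -0.4]
tcp_rot: [-3.142, 0.0, -2.618]
contact_force: [-0.4, 0.5, 0.0]
grip_width: 14.5
finger_force: 0.0
```

Request:
arm_command(gripper=[5, 5, 5, 5, 5], dp=[[0, 0, 0], [0, 0, 0], [0, 0, 0], [0, 0, 0], [0, 0, 0]], twist=[0, 0, 0, 0, 0])

```text
time: 19.82
tool_pos: [532.8, 15.2, -0.3]
tcp_rot: [-3.141, 0.0, -2.618]
contact_force: [-0.3, 0.5, 2.8]
grip_width: 13.8
finger_force: 30.0
```

The tray is gripped at 13.8 mm with 30 N. Lifting.

Request:
arm_command(gripper=[5, 5, 5, 5, 5], dp=[[0, 0, -0.3], [0, 0, -0.6], [0, 0, -0.8], [0, 0, -0.9], [0, 0, -1]], twist=[0, 0, 0, 0, 0])

```text
time: 20.45
tool_pos: [532.3, 15.3, 90.7]
tcp_rot: [3.141, -0.0, -2.618]
contact_force: [-1.0, 0.8, -4.1]
grip_width: 13.8
finger_force: 30.0
```

Request:
arm_command(gripper=[5, 5, 5, 5, 5], dp=[[0, 0, -0.8], [0, 0, -0.6], [0, 0, -0.3], [0, 0, 0], [0, 0, 0]], twist=[0, 0, 0, 0, 0])

```text
time: 21.08
tool_pos: [532.1, 15.3, 131.2]
tcp_rot: [3.141, -0.001, -2.618]
contact_force: [-0.4, 0.7, -4.9]
grip_width: 13.9
finger_force: 30.0
```

Request:
arm_command(gripper=[5, 5, 5, 5, 5], dp=[[0.3, -0.4, 0], [0.6, -0.9, 0], [0.65, -1, 0], [0.65, -1, 0], [0.65, -1, 0]], twist=[0, 0, 0, 0, 0])

```text
time: 21.7
tool_pos: [524.1, -115.2, 131.5]
tcp_rot: [3.141, -0.001, -2.619]
contact_force: [0.6, 0.1, -4.3]
grip_width: 13.8
finger_force: 30.0
```

Request:
arm_command(gripper=[5, 5, 5, 5, 5], dp=[[0.65, -1, 0], [0.65, -1, 0], [0.65, -1, 0], [0.65, -1, 0], [0.65, -1, 0]], twist=[0, 0, 0, 0, 0])

```text
time: 22.32
tool_pos: [516.0, -264.0, 131.4]
tcp_rot: [3.141, -0.001, -2.619]
contact_force: [0.1, 0.0, -4.4]
grip_width: 13.8
finger_force: 30.0
```

Request:
arm_command(gripper=[5, 5, 5, 5, 5], dp=[[0.65, -0.84, 0], [0.36, -0.4, 0], [0.2, -0.2, 0], [0, 0, 0], [0, 0, 0]], twist=[0, 0, 0, 0, 0])

```text
time: 22.95
tool_pos: [508.7, -307.8, 132.0]
tcp_rot: [3.141, 0.0, -2.618]
contact_force: [-0.4, 0.4, -5.1]
grip_width: 13.6
finger_force: 30.0
```

Request:
arm_command(gripper=[5, 5, 5, 5, 5], dp=[[0, 0, 0], [0, 0, 0], [0, 0, 0], [0, 0, 0], [0, 0, 0]], twist=[0.9, 1, 1, 0.6, 0.26])

```text
time: 23.58
tool_pos: [508.8, -307.9, 132.1]
tcp_rot: [3.141, 0.0, -2.946]
contact_force: [0.3, -0.4, -5.3]
grip_width: 13.9
finger_force: 30.0
```

Run:
```python
from h import *
o=get_obs(); print(o["tool_pos"],np.degrees(o["tcp_rot"]),o["time"])
im=capture("side")[:,:,::-1]; cv2.imwrite("pics/side6.png",im); t=capture("top")[:,:,::-1]; cv2.imwrite("pics/top6.png",t)
c=o["tool_pos"]; a=o["tcp_rot"][2]; cs,sn=np.cos(a),np.sin(a)
# predicted hole & pin pixels
for z,(cx,cy,g) in ((10+c[2],(c[0],c[1],a)),(94,(508.5,-309,np.radians(11.2)))):
    for x in(62,-62):
        for y in(42,-42):
            q=[cx+np.cos(g)*x-np.sin(g)*y,cy+np.sin(g)*x+np.cos(g)*y,z]; print(round(z),proj("side",q).round(1),proj("top",q).round(1))
f=lambda a,x,y:cv2.resize(a[y:y+150,x:x+150],(400,400),interpolation=cv2.INTER_CUBIC)
cv2.imwrite("pics/over.png",np.hstack([f(im,330,150),f(t,350,130)]))
```

```text
[ 508.83609266 -307.92646908  132.120213  ] [ 1.79993539e+02  1.13656780e-02 -1.68798394e+02] 23.575
142 [403.9 255.9] [447.9 212.2]
142 [371.3 233.5] [415.6 217.8]
142 [444.3 226. ] [437.1 165.5]
142 [411.9 206.4] [405.4 170.9]
94 [409.8 223.7] [401.9 175.3]
94 [441.2 243.6] [432.4 170.2]
94 [370.3 251.2] [411.7 220.5]
94 [401.8 273.8] [442.7 215.1]
```

Request:
arm_command(gripper=[5, 5, 5, 5, 5], dp=[[0, 0, 0.4], [0, 0, 0.5], [0, 0, 0.3], [0, 0, 0.1], [0, 0, 0]], twist=[0, 0, 0, 0, 0])

```text
time: 24.3
tool_pos: [508.6, -308.7, 99.3]
tcp_rot: [3.141, -0.0, -2.946]
contact_force: [-0.3, 0.3, -4.5]
grip_width: 13.8
finger_force: 30.0
```

Request:
arm_command(gripper=[5, 5, 5, 5, 5], dp=[[0, 0, 0.15], [0, 0, 0.15], [0, 0, 0.1], [0, 0, 0.1], [0, 0, 0]], twist=[0, 0, 0, 0, 0])

```text
time: 24.92
tool_pos: [508.5, -308.6, 86.8]
tcp_rot: [3.141, -0.0, -2.946]
contact_force: [-0.6, -0.8, -5.5]
grip_width: 13.8
finger_force: 30.0
```

Request:
arm_command(gripper=[5, 5, 5, 5, 5], dp=[[0, 0, 0.1], [0, 0, 0.1], [0, 0, 0.1], [0, 0, 0.1], [0, 0, 0]], twist=[0, 0, 0, 0, 0])

```text
time: 25.55
tool_pos: [508.4, -308.5, 76.7]
tcp_rot: [3.141, -0.0, -2.947]
contact_force: [-0.1, 0.6, -4.4]
grip_width: 13.7
finger_force: 30.0
```

Request:
arm_command(gripper=[5, 5, 5, 5, 5], dp=[[0, 0, 0.1], [0, 0, 0.1], [0, 0, 0.1], [0, 0, 0], [0, 0, 0]], twist=[0, 0, 0, 0, 0])

```text
time: 26.18
tool_pos: [508.6, -308.7, 69.5]
tcp_rot: [3.142, 0.0, -2.947]
contact_force: [0.4, -0.3, -4.7]
grip_width: 13.9
finger_force: 30.0
```

Request:
arm_command(gripper=[5, 5, 5, 5, 5], dp=[[0, 0, 0.1], [0, 0, 0], [0, 0, 0.05], [0, 0, 0], [0, 0, 0]], twist=[0, 0, 0, 0, 0])

```text
time: 26.8
tool_pos: [508.6, -308.7, 65.8]
tcp_rot: [3.142, 0.0, -2.947]
contact_force: [0.3, -0.1, -4.9]
grip_width: 14.0
finger_force: 30.0
```

Request:
arm_command(gripper=[5, 5, 5, 5, 5], dp=[[0, 0, 0.05], [0, 0, 0], [0, 0, 0.03], [0, 0, 0], [0, 0, 0]], twist=[0, 0, 0, 0, 0])

```text
time: 27.42
tool_pos: [508.6, -308.7, 63.7]
tcp_rot: [3.142, 0.0, -2.946]
contact_force: [-0.3, -0.1, -5.4]
grip_width: 13.6
finger_force: 30.0
```

Request:
arm_command(gripper=[5, 5, 5, 5, 5], dp=[[0, 0, 0.04], [0, 0, 0], [0, 0, 0], [0, 0, 0], [0, 0, 0]], twist=[0, 0, 0, 0, 0])

```text
time: 28.05
tool_pos: [508.6, -308.7, 63.6]
tcp_rot: [-3.141, 0.0, -2.946]
contact_force: [-3.6, 2.2, 5.9]
grip_width: 14.1
finger_force: 30.0
```

Request:
arm_command(gripper=[5, 5, 5, 5, 5], dp=[[0, 0, 0.04], [0, 0, 0], [0, 0, 0], [0, 0, 0], [0, 0, 0]], twist=[0, 0, 0, 0, 0])

```text
time: 28.68
tool_pos: [508.7, -308.8, 63.6]
tcp_rot: [-3.141, 0.001, -2.946]
contact_force: [-5.9, 3.3, 12.4]
grip_width: 14.0
finger_force: 30.0
```

Contact comes at the seated height, with a rise of about 17 N. I'll ease off, release, and look once.

Request:
arm_command(gripper=[50, 50, 50, 50, 50], dp=[[0, 0, -0.06], [0, 0, 0], [0, 0, 0], [0, 0, 0], [0, 0, 0]], twist=[0, 0, 0, 0, 0])

```text
time: 29.3
tool_pos: [508.5, -308.7, 63.1]
tcp_rot: [3.141, -0.0, -2.947]
contact_force: [0.4, 0.5, -0.4]
grip_width: 49.7
finger_force: 0.0
```

Request:
arm_command(gripper=[50, 50, 50, 50, 50], dp=[[0, 0, -0.4], [0, 0, -0.8], [0, 0, -1], [0, 0, -1], [0, 0, -1]], twist=[0, 0, 0, 0, 0])

```text
time: 29.92
tool_pos: [508.7, -308.7, 169.9]
tcp_rot: [-3.141, 0.001, -2.946]
contact_force: [0.2, -0.3, 0.1]
grip_width: 50.1
finger_force: 0.0
```

Run:
```python
from h import *
im=capture("side")[:,:,::-1]; t=capture("top")[:,:,::-1]
f=lambda a,x,y:cv2.resize(a[y:y+130,x:x+130],(400,400),interpolation=cv2.INTER_CUBIC)
cv2.imwrite("pics/end.png",np.hstack([f(im,340,180),f(t,355,135)])); print(get_obs()["contact_force"],get_obs()["time"])
H,S,V=cv2.split(cv2.cvtColor(im,cv2.COLOR_BGR2HSV));
```

```text
[-0.06339059  0.33759011 -0.22275211] 30.025
```

View pics/end.png

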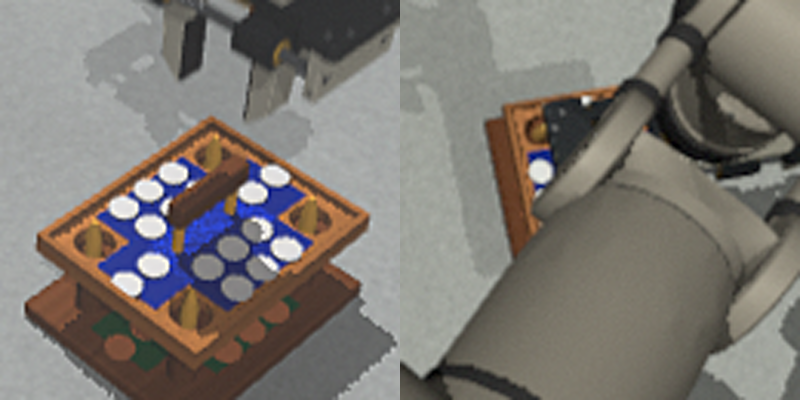

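The side view shows all four brass pins up through the corner holes, at (95,240), (212,150), (310,213) and (190,305). The tray is level on the collars and the gripper is clear, so I'm handing in.

```bash
python3 -c "
from plant import *
print(close_job())"
```

```text
the job is handed in; nothing more can be done
None
```

The blue tray is on the left-hand stand with all four pins through its holes, fully down on the collars and released; the job is handed in at about 30 s. The first grasp closed on nothing because the reported tool height read about 27 mm low, and the judge's verdict was not shown.

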